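# Take a dried weighing pot from the desiccator with tongs

### The job

Swing the clear desiccator cabinet's door wide open (square to the cabinet or beyond) by its steel handle, then take the blue-gripped tongs from their rest, close them on the red-lidded weighing pot inside and bring it out. Finish still holding it in the tongs, upright and lifted clear above the level of the cabinet's roof, with the door left open. Only the tongs may touch the pot, and neither the green-lidded pot nor anything else on the bench may be upset.

Things in the scene. Friction and masses are not known exactly. Their poses are not given: they have to be found in the camera images.
- cabinet: Fixed clear acrylic cabinet, 200 mm deep (x), 220 wide (y), 200 tall. Origin: centre of its underside; x points from the door side (front plane at x = -100 mm) to the back. Flat shelf 70 mm above the bench; opening full width between 5 mm side walls, from shelf up to the clear roof (underside 194 mm). Two pots stand side by side on it, centres 40 to 50 mm behind the front plane, 80 mm apart.
- door (a joint): Door angle (rad): 0 closed, grows as it swings out towards the robot and to the left (cabinet's +y, clockwise seen from above), 2.2 at most. May start ajar. Stays where it is left (light friction). Clear panel with blue rim, 210 mm wide, 128 mm tall.
- door_handle (a point): Grip point of the handle, 172 mm above the bench: a vertical round steel bar, 10 mm diameter, from 36 mm below to 26 mm above this point, free from above. Its axis stands 46 mm out from the hinge plane (33 mm clear of the door) and 185 mm from the hinge line along the door. A bracket joins the bar's lower end to the door.
- door_hinge (a point): Point on the door's vertical hinge line (front left edge of the cabinet), level with the handle's grip point. Its x and y axes turn with the door.
- tongs_grip (a point): Midpoint between the tongs' two blue grips, at half height. x points to the jaws, z up as they lie, y across. Sprung steel tongs, 120 g, lying level on a white rest, this point 50 mm above the bench, free beside and under the grips. Grips 56 mm long (x), 22 mm tall, 52 mm over their outside at rest (open), 36 mm with the jaws on a pot. The pin joining the arms is 110 mm behind.
- tongs_jaw (a point): Middle of the jaws, 140 mm ahead (x) of tongs_grip, same axes. Each jaw is a shallow vertical V, 20 mm tall, 32 mm long (16 mm before and behind this point). Clear gap between the lips 60 mm at rest, 48 mm with the grips squeezed to 47 mm; about 80 mm over their outside at rest.
- tongs_left (a joint): How far each arm is pressed in (rad; both move alike): 0 open, about 0.075 on a pot, 0.11 shut. A spring pushes the grips apart, 4 N at rest to 6 N on the pot: squeezing them to about 47 mm carries the tongs with the jaws still open; then about 40 N on the grips clamps the pot (jaw force a little under half).
- pot_center (a point): Centre of the pot to take, 22 mm above its underside: white, round, straight-sided, 32 mm diameter, 36 mm up to the red lid, 47 mm with the lid's knob (lid fixed on), about 50 g. Stands on the cabinet shelf, left or right.
- other_pot_center (a point): Centre of the other pot, the same but with a green lid; leave it alone.
- tube_rack: Bystander: orange test-tube rack, 100 x 200 mm, 136 mm tall with its tubes; origin under its centre.
- reagent: Bystander: brown bottle with a blue cap, 70 mm diameter, 150 mm tall; origin under its centre.
- beaker: Bystander: glass beaker, 70 mm diameter, 90 mm tall, beside the cabinet; origin under its centre.
- cylinder: Bystander: tall glass measuring cylinder, foot 70 mm diameter, 200 mm tall; origin under its centre.

How it is judged:
By the outcome, as a careful person would: the job done as asked, in the order asked, and still so for the second after the job is handed in, while the arm keeps its last pose, push and grip.
It also fails if it takes over 72 s, if anything falls off the work surface, if the arm or the gripper's body presses on something with over 40 N, if the wrist force passes 120 N, or if a joint passes its speed limit or range.

### The arm

A 6-joint arm with a two-finger parallel gripper is mounted at the origin on the work surface. World frame = base frame: x ahead of the robot, y to its left, z up, the work surface at z = 0. Lengths are in mm, angles in rad, forces in N, time in s.
With the tool pointing down it reaches from about 350 to 875 mm from the base axis. Payload 4.2 kg.
Tool frame: the origin (TCP) lies between the finger pads; the fingertips stand 11 mm ahead of it and the grasp point (between the pads) lies 8 mm behind it; z points along the fingers, y is the direction in which the jaws open and shut (so a half turn about z gives the same grasp; the last joint's range is limited). The gripper opens to 85 mm and grips with 20 to 120 N. Pads are 22 mm wide; open, the fingers measure 114 mm over their backs; the gripper's body (76 mm by 85 mm) begins 54 mm behind the grasp point. The pads swing forward as they close: fully open they stand 13 mm farther back than shut.
Start: joints at [-0.868, 0.385, 0.008, 0, -1.194, -0.259], TCP at [268.371, -564.426, 242.312] pointing down, gripper open.
Joint ranges: [-3.14, 3.14], [-1.21, 2.06], [-1.07, 1.41], [-3.16, 2.05], [-2.99, -0.16], [-3.1, 3.1]. Speed limits (rad/s): [2.79, 2.79, 3.14, 3.14, 3.14, 3.14].

### API

Orientations are given as a unit quaternion [x, y, z, w].
In Python, from bench import * gives the robot as it stands.
- The arm moves only by the tool servo_tool, never from a script. Its argument "rows" is a list of rows, each a list of 7 numbers: the opening, from 0 (shut) to 1 (fully open), then the shift along the tool's x, y, z in cm, then the turn, a rotation vector about the tool's x, y, z in degrees. A call has 1 to 12 rows; each row shifts and turns the commanded pose from where the row before left it, along the tool's axes as they then stand; what a row does not reach is not made up. A row lasts 1/10 s, in which the tool goes at most 50 mm and 8.59 degrees, less where a joint would pass 70% of its speed; a pose out of reach is approached as far as the arm can. A call is refused whole if a number of a shift passes 5 or a number of a turn 8.59, either way. A call with a gripper value outside its range is refused whole. The fingers move at their own pace and stop on an object; the grip force is fixed at half the most. Time passes only in rows, so rows that do not move let the fingers close. It gives the time, the measured TCP pose, the force and the opening at its end, in the units of the state.
- read_state(): the state, without advancing time (a new reading comes with each control period).
- get_image(name): name is "side" or "top" or "wrist"; returns a dict with "image" (400x640x3 uint8, red, green, blue), "mtx" (3x3 intrinsics, pixels), "k1" (the pictures are not rectified: a ray, as slopes to the right and down, at radius r is drawn at 1 + k1 r^2 times it, then the intrinsics apply), "extrinsics" (4x4, takes a point from camera to world coordinates). Camera axes: x right, y up, looking along -z (the intrinsics and any distortion apply to the point x, -y, -z); pixel columns grow to the right and rows downward; lengths in mm; the calibration is good to about 2 mm. A picture is of the moment at which its call begins. There is no depth.
- job_done(): hands the job in, once; it reports no verdict.
The state is a dict: "clock": time; "joints": joint angles; "joint_vel": joint speeds; "joint_efforts": joint torques, N m; "position": TCP position; "ee_rot": TCP orientation; "contact_force": force on the tool from outside, world axes, zero at the start; "wrist_torque": the same for the moment, N m; "gripper_width": finger opening in mm.
Only numpy, scipy, OpenCV 4.12 (cv2) and the standard library are available. Lean on these libraries where they do the work, as an engineer would, in place of code of your own. Each camera call takes 0.05 s, during which the arm holds its last target. There are 200 camera calls.

## Working session

There is one attempt and no reset: what is moved stays moved. The work goes in short steps, Python scripts to look and compute and a tool call to move; the robot and the scene stay as the last step left them, time stands still between calls to the robot, and variables do not carry over. Pictures are saved under pics/ and viewed, about 8 in all and at most 12, crops included, and the job is handed in when it is done.

Besides the shell and the picture viewer there is one more tool, called after "Request:" as name(argument=value, ...) on one line, values as JSON. servo_tool: Moves the arm, as the interface text tells. Its arguments: {"type":"object","properties":{"rows":{"type":"array","items":{"type":"array","items":{"type":"number"}}}},"required":["rows"]}

```bash
mkdir -p pics; ls
cat > h.py <<'E'
from bench import *
import numpy as np, cv2
from scipy.spatial.transform import Rotation as R
def shot(name,fn=None):
    d=get_image(name)
    if fn: cv2.imwrite('pics/'+fn,d['image'][...,::-1])
    return d
def ray(d,u,v):
    M=np.array(d['mtx']);E=np.array(d['extrinsics'])
    p=np.array([(u-M[0,2])/M[0,0],(v-M[1,2])/M[1,1]])
    q=p.copy()
    for _ in range(20): q=p/(1+d['k1']*(q@q))
    w=E[:3,:3]@np.array([q[0],-q[1],-1.]); return E[:3,3],w/np.linalg.norm(w)
def onz(d,u,v,z):
    o,w=ray(d,u,v); return o+w*(z-o[2])/w[2]
def proj(d,P):
    M=np.array(d['mtx']);E=np.array(d['extrinsics'])
    c=E[:3,:3].T@(np.array(P,float)-E[:3,3]); q=np.array([c[0],-c[1]])/-c[2]
    q=q*(1+d['k1']*(q@q)); return np.array([M[0,0]*q[0]+M[0,2],M[1,1]*q[1]+M[1,2]])
def tri(rays):
    A=np.zeros((3,3));b=np.zeros(3)
    for o,w in rays:
        P=np.eye(3)-np.outer(w,w);A+=P;b+=P@o
    return np.linalg.solve(A,b)
E
python3 - <<'E'
from h import *
for n in('side','top'):
    d=shot(n,n+'0.png'); print(n,np.round(d['mtx'],1).tolist(),d['k1'],np.round(d['extrinsics'],2).tolist())
s=read_state();print({k:np.round(v,3).tolist() for k,v in s.items()})
E
```

```text
pics
side [[411.3, 0.0, 324.1], [0.0, 411.3, 195.7], [0.0, 0.0, 1.0]] -0.01991321568642827 [[-0.86, 0.34, -0.38, 131.84], [-0.51, -0.59, 0.62, 800.17], [-0.02, 0.73, 0.68, 873.52], [0.0, 0.0, 0.0, 1.0]]
top [[421.3, 0.0, 320.5], [0.0, 421.3, 194.4], [0.0, 0.0, 1.0]] -0.0497604886331091 [[-0.01, 1.0, -0.06, 459.58], [-1.0, -0.01, -0.01, 107.16], [-0.01, 0.06, 1.0, 1453.32], [0.0, 0.0, 0.0, 1.0]]
{'clock': 0.1, 'joints': [-0.868, 0.386, 0.007, -0.0, -1.194, -0.259], 'joint_vel': [0.003, -0.002, 0.002, 0.003, -0.0, -0.001], 'joint_efforts': [-0.001, -39.332, 18.893, 4.198, -0.003, -0.0], 'position': [268.164, -564.006, 241.323], 'ee_rot': [-0.22, 0.975, 0.001, -0.0], 'contact_force': [0.193, -0.446, 0.133], 'wrist_torque': [-0.026, -0.031, 0.002], 'gripper_width': 85.322}
```

View pics/side0.png

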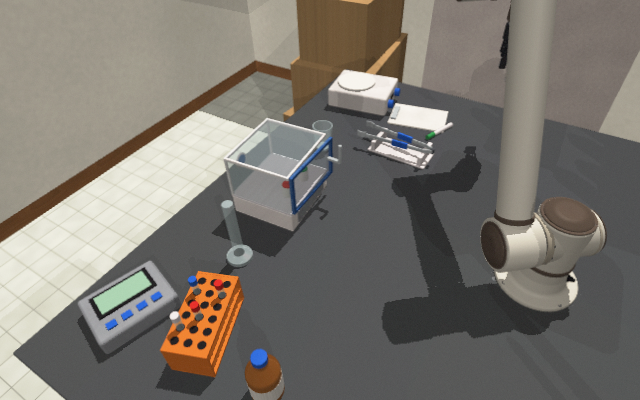

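View pics/top0.png

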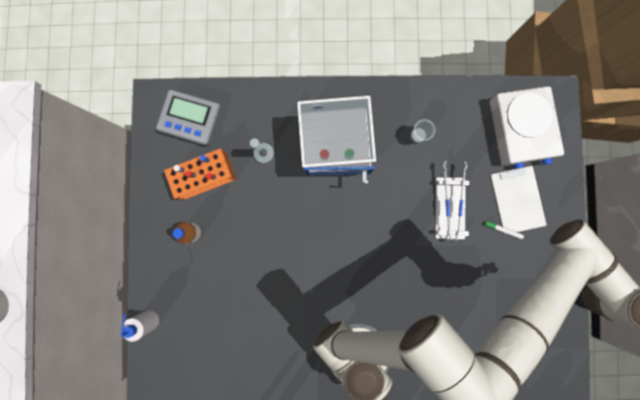

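The side view shows the cabinet around (280,170), door handle at (338,155) and tongs at (402,140). In the top view the red pot is at (325,154), green at (349,154), handle near (366,178) and the blue grips at (449,208) and (461,208).

Run:
```python
from h import *
t=cv2.imread('pics/top0.png');s=cv2.imread('pics/side0.png')
a=cv2.resize(t[90:190,290:450],None,fx=5,fy=5,interpolation=cv2.INTER_CUBIC)[:, :500]
b=cv2.resize(t[155:245,430:475],None,fx=5,fy=5,interpolation=cv2.INTER_CUBIC)
c=np.zeros((600,800,3),np.uint8); c[:300,:300]=0
A=cv2.resize(t[90:190,290:390],None,fx=4,fy=4,interpolation=cv2.INTER_CUBIC); c[:400,:400]=A
B=cv2.resize(t[155:245,425:480],None,fx=6,fy=6,interpolation=cv2.INTER_CUBIC); c[:540,420:750]=B
cv2.imwrite('pics/crop1.png',c)
d=cv2.resize(s[110:230,220:445],None,fx=3.5,fy=3.5,interpolation=cv2.INTER_CUBIC); cv2.imwrite('pics/crop2.png',d)
```

```text
(no output)
```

View pics/crop1.png

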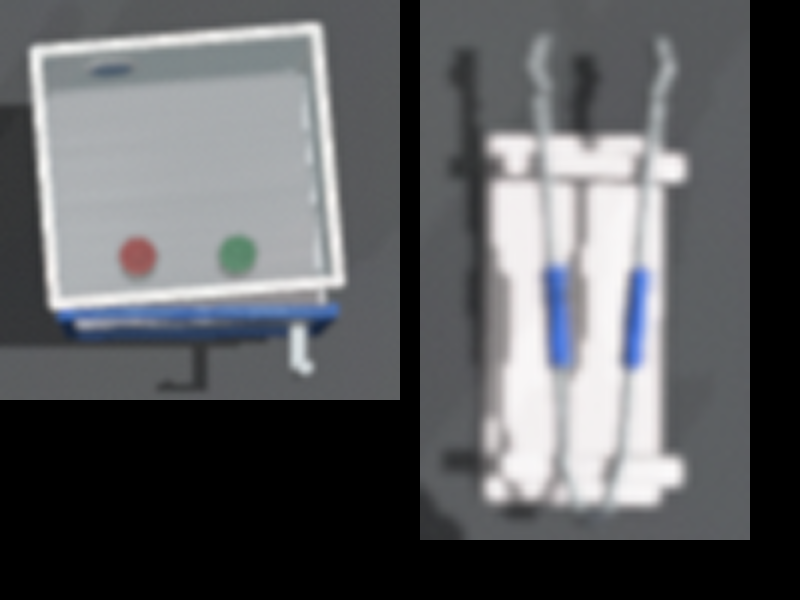

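View pics/crop2.png

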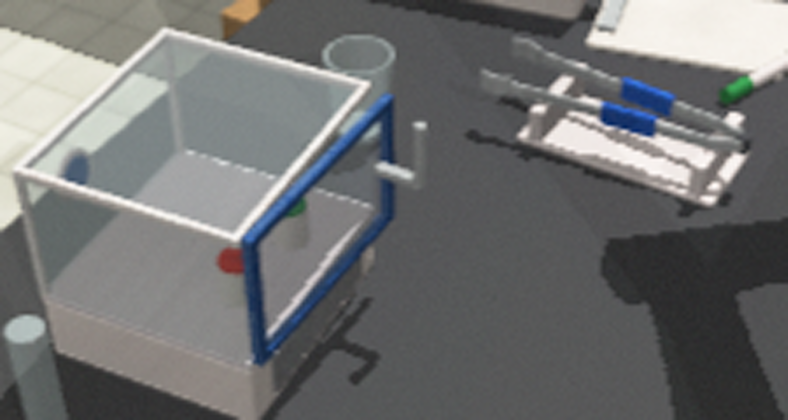

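The crops show the roof corners of the cabinet, the door slightly ajar with the handle tip at crop1 (308,368), and the bar in the side view from crop2 (421,124) to (420,183).

```bash
cat > m.py <<'E'
from h import *
t=shot('top');s=shot('side')
C=lambda u,v:(u/4+290-.4,v/4+90-.4)
S=lambda u,v:(u/3.5+220-.35,v/3.5+110-.35)
cs=[onz(t,*C(*p),200) for p in [(30,45),(322,22),(345,285),(52,312)]]
c4=np.array(cs); print('corners BL BR FR FL',np.round(c4,0).tolist())
ctr=c4.mean(0); xa=(c4[0]+c4[1]-c4[2]-c4[3])/2; ya=(c4[0]+c4[3]-c4[1]-c4[2])/2
print('ctr',ctr,'depth',np.linalg.norm(xa),'width',np.linalg.norm(ya),'yaw',np.arctan2(xa[1],xa[0]),np.arctan2(-ya[0],ya[1]))
print('handle top',tri([ray(t,*C(309,367)),ray(s,*S(421,124))]), onz(t,*C(309,367),198))
def cen(d,lo,hi,box,hue):
    im=cv2.cvtColor(d['image'],cv2.COLOR_RGB2HSV);m=cv2.inRange(im,lo,hi)
    if hue: m|=cv2.inRange(im,(0,lo[1],lo[2]),(10,255,255))
    z=np.zeros_like(m);z[box[1]:box[3],box[0]:box[2]]=m[box[1]:box[3],box[0]:box[2]]
    n,l,st,ce=cv2.connectedComponentsWithStats(z);
    return [(st[i,4],ce[i]) for i in range(1,n) if st[i,4]>8]
pr={}
for nm,lo,hi,h in(('red',(168,60,60),(180,255,255),1),('green',(40,40,40),(85,255,255),0)):
    a=cen(t,lo,hi,(300,140,375,165),h);b=cen(s,lo,hi,(275,160,315,190),h);print(nm,a,b)
    a=max(a,key=lambda k:k[0])[1];b=max(b,key=lambda k:k[0])[1]
    print(onz(t,*a,113),tri([ray(t,*a),ray(s,*b)]))
a=cen(t,(105,120,60),(125,255,255),(435,190,475,225),0);b=cen(s,(105,120,60),(125,255,255),(385,125,420,155),0);print(a,b)
P=[onz(t,*k[1],61) for k in a];print('grips',P,np.mean(P,0))
D=lambda u,v:((u-420)/6+425-.4,v/6+155-.4)
for n,p in(('tipL',(543,40)),('tipR',(664,42)),('pin',(590,512))): print(n,onz(t,*D(*p),60 if n!='pin' else 53))
E
python3 m.py
```

```text
corners BL BR FR FL [[823.0, 192.0, 200.0], [839.0, -29.0, 200.0], [638.0, -43.0, 200.0], [619.0, 176.0, 200.0]]
ctr [729.72017282  74.08637965 200.        ] depth 203.09777631398748 width 221.1440340937742 yaw 0.07550720651544919 0.07900120007342883
handle top [575.59243324 -16.20884419 198.61715012] [576.63661257 -15.77635685 198.        ]
red [(np.int32(58), array([323.86206897, 153.5       ]))] [(np.int32(48), array([285.4375    , 184.20833333]))]
[675.13254837 112.58409593 113.        ] [676.32741292 112.98925932 109.6482287 ]
green [(np.int32(66), array([348.93939394, 152.96969697]))] [(np.int32(13), array([304.53846154, 169.46153846]))]
[676.29668981  32.15252579 113.        ] [673.04316778  29.26305566 105.28371557]
[(np.int32(35), array([447.62857143, 207.45714286])), (np.int32(24), array([460.5, 207.5]))] [(np.int32(196), array([401.76530612, 140.18877551]))]
grips [array([ 501.20230977, -295.56223407,   61.        ]), array([ 500.77955053, -338.40441071,   61.        ])] [ 500.99093015 -316.98332239   61.        ]
tipL [ 655.2189901  -291.19178526   60.        ]
tipR [ 653.79958124 -358.83787237   60.        ]
pin [ 393.7199961  -313.19152088   53.        ]
```

Request:
servo_tool(rows=[[1,0,0,-0.6,0,0,-8.58],[1,0,0,-0.6,0,0,-8.58],[1,0,0,-0.6,0,0,-8.58],[1,0,0,-0.6,0,0,-8.58],[1,0,0,-0.6,0,0,-8.58],[1,0,0,-0.6,0,0,-8.58],[1,0,0,-0.6,0,0,-8.58],[1,0,0,-0.6,0,0,-8.58],[1,0,0,-0.6,0,0,-8.58],[1,0,0,-0.6,0,0,-8.58],[1,0,0,-0.6,0,0,-8.58],[1,0,0,-0.6,0,0,-8.58]])

```text
clock: 1.4
position: [268.3, -564.3, 314.2]
ee_rot: [0.902, -0.433, -0.0, -0.0]
contact_force: [0.1, 0.4, 0.0]
gripper_width: 85.5
```

Request:
servo_tool(rows=[[1,0,0,-0.6,0,0,-8.58],[1,0,0,-0.6,0,0,-8.58],[1,0,0,-0.6,0,0,-8.58],[1,0,0,-0.6,0,0,-8.58],[1,0,0,-0.6,0,0,-8.58],[1,0,0,-0.6,0,0,-8.58],[1,0,0,0,0,0,0]])

```text
clock: 2.1
position: [268.5, -564.6, 351.0]
ee_rot: [1.0, -0.001, 0.0, 0.001]
contact_force: [0.1, -0.2, -0.7]
gripper_width: 85.1
```

Request:
servo_tool(rows=[[1,2,-4,0,0,0,0],[1,2,-4,0,0,0,0],[1,2,-4,0,0,0,0],[1,2,-4,0,0,0,0],[1,2,-4,0,0,0,0],[1,2,-4,0,0,0,0],[1,2,-4,0,0,0,0],[1,2,-4,0,0,0,0],[1,2,-4,0,0,0,0],[1,2,-4,0,0,0,0],[1,2,-4,0,0,0,0],[1,2,-4,0,0,0,0]])

```text
clock: 3.3
position: [509.7, -83.1, 350.1]
ee_rot: [1.0, -0.003, -0.0, -0.0]
contact_force: [0.6, -0.7, 0.4]
gripper_width: 85.1
```

Request:
servo_tool(rows=[[1,2.2,-2.2,0,0,0,0],[1,2.2,-2.3,1,0,0,0],[1,2.2,-2.2,1,0,0,0],[1,0,0,0,0,0,0]])

```text
clock: 3.7
position: [576.6, -15.7, 326.8]
ee_rot: [1.0, -0.002, -0.003, 0.0]
contact_force: [-0.6, -0.3, -1.0]
gripper_width: 85.2
```

Run:
```python
from h import *
d=shot('wrist','w1.png'); s=read_state(); print(s['position'],np.round(d['extrinsics'],2).tolist())
print('pred handle top',proj(d,[576,-16,198]),'bot',proj(d,[576,-16,136]))
```

```text
[575.8497192  -16.92500885 328.01286047] [[-0.0, 0.94, 0.33, 659.85], [-1.0, -0.0, -0.0, -15.56], [0.0, -0.33, 0.94, 457.98], [0.0, 0.0, 0.0, 1.0]]
pred handle top [321.9416318  192.72105619] bot [321.82673736 176.06493962]
```

View pics/w1.png

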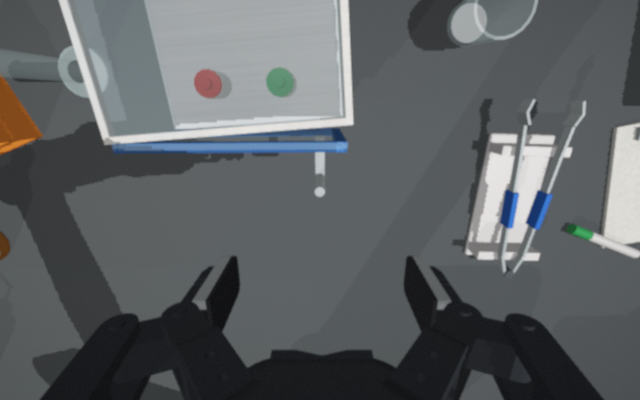

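The handle top shows at (320,192), against a predicted (322,193). The door lies level in the picture, so it is about 0.08 rad ajar. I'll descend and grip.

Request:
servo_tool(rows=[[1,0,-0.1,3,0,0,0],[1,0,0,3,0,0,0],[1,0,0,3,0,0,0],[1,0,0,3,0,0,0],[1,0,0,2.5,0,0,0],[1,0,0,1.8,0,0,0],[0,0,0,0,0,0,0],[0,0,0,0,0,0,0],[0,0,0,0,0,0,0],[0,0,0,0,0,0,0],[0,0,0,0,0,0,0],[0,0,0,0,0,0,0]])

```text
clock: 4.95
position: [578.2, -14.4, 168.7]
ee_rot: [1.0, -0.001, 0.004, -0.002]
contact_force: [3.1, 9.3, -0.7]
gripper_width: 8.4
```

Run:
```python
from h import *
s=read_state(); print(s['position'],s['gripper_width'],s['contact_force'])
im=cv2.imread('pics/w1.png')
# recreate camera of w1
d=get_image('wrist'); E=np.array(d['extrinsics']); E[:3,3]=[659.85,-15.56,457.98]; d['extrinsics']=E
print('hinge',onz(d,113,147,198),'door right',onz(d,346,147,198),'FL',onz(d,108,143,200),'FR',onz(d,352,122,200))
hsv=cv2.cvtColor(im,cv2.COLOR_BGR2HSV)
for nm,(u,v),z in(('red',(208,83),117),('green',(280,82),117)): print(nm,onz(d,u,v,z))
m=cv2.inRange(hsv,(105,120,60),(125,255,255)); m[:,:460]=0
n,l,st,ce=cv2.connectedComponentsWithStats(m)
for i in range(1,n):
    if st[i,4]>30: print(st[i,4],ce[i],onz(d,*ce[i],58))
print('tips',onz(d,530,103,60),onz(d,583,105,60))
```

```text
[578.18303467 -14.40576121 168.69459313] 8.4434401638095 [ 3.0585682   9.28615437 -0.70013934]
hinge [622.35795418 172.20538676 198.        ] door right [622.24428175 -36.35720996 198.        ] FL [626.17299505 174.41813419 200.        ] FR [643.9396206  -40.80407389 200.        ]
red [680.356619   110.12629888 117.        ]
green [681.23183658  31.11006647 117.        ]
415 [508.88192771 208.65060241] [ 512.17181265 -288.73532232   58.        ]
530 [539.15471698 209.54528302] [ 510.8044556  -333.49542387   58.        ]
tips [ 659.3518587  -285.25533768   60.        ] [ 656.96898953 -355.0086311    60.        ]
```

Request:
servo_tool(rows=[[0,-0.93,-0.25,0,0,0,2.865],[0,-0.93,-0.25,0,0,0,2.865],[0,-0.93,-0.25,0,0,0,2.865],[0,-0.93,-0.25,0,0,0,2.865],[0,-0.93,-0.25,0,0,0,2.865],[0,-0.93,-0.25,0,0,0,2.865]])

```text
clock: 5.6
position: [525.2, 7.3, 168.7]
ee_rot: [0.989, -0.151, 0.004, -0.002]
contact_force: [4.7, 8.2, -3.0]
gripper_width: 8.5
```

Request:
servo_tool(rows=[[0,-0.93,-0.25,0,0,0,2.865],[0,-0.93,-0.25,0,0,0,2.865],[0,-0.93,-0.25,0,0,0,2.865],[0,-0.93,-0.25,0,0,0,2.865],[0,-0.93,-0.25,0,0,0,2.865],[0,-0.93,-0.25,0,0,0,2.865],[0,-0.93,-0.25,0,0,0,2.865],[0,-0.93,-0.25,0,0,0,2.865],[0,-0.93,-0.25,0,0,0,2.865],[0,-0.93,-0.25,0,0,0,2.865],[0,-0.93,-0.25,0,0,0,2.865],[0,-0.93,-0.25,0,0,0,2.865]])

```text
clock: 6.8
position: [449.6, 91.8, 168.7]
ee_rot: [0.9, -0.436, 0.003, -0.004]
contact_force: [8.1, 3.2, -4.2]
gripper_width: 8.6
```

Request:
servo_tool(rows=[[0,-0.93,-0.25,0,0,0,2.865],[0,-0.93,-0.25,0,0,0,2.865],[0,-0.93,-0.25,0,0,0,2.865],[0,-0.93,-0.25,0,0,0,2.865],[0,-0.93,-0.25,0,0,0,2.865],[0,-0.93,-0.25,0,0,0,2.865],[0,-0.93,-0.25,0,0,0,2.865],[0,-0.93,-0.25,0,0,0,2.865],[0,-0.93,-0.25,0,0,0,2.865],[0,-0.93,-0.25,0,0,0,2.865],[0,-0.93,-0.25,0,0,0,2.865],[0,-0.93,-0.25,0,0,0,2.865]])

```text
clock: 8.0
position: [435.0, 203.9, 168.7]
ee_rot: [0.731, -0.683, 0.002, -0.004]
contact_force: [12.0, -2.1, -4.5]
gripper_width: 8.2
```

Request:
servo_tool(rows=[[0,-0.93,-0.25,0,0,0,2.865],[0,-0.93,-0.25,0,0,0,2.865],[0,-0.93,-0.25,0,0,0,2.865],[0,-0.93,-0.25,0,0,0,2.865],[0,-0.93,-0.25,0,0,0,2.865],[0,-0.93,-0.25,0,0,0,2.865],[0,0,0,0,0,0,0]])

```text
clock: 8.7
position: [452.8, 257.7, 168.7]
ee_rot: [-0.621, 0.784, -0.002, 0.002]
contact_force: [10.0, -4.8, -0.4]
gripper_width: 8.5
```

Request:
servo_tool(rows=[[0.4,0,0,0,0,0,0],[0.4,0,0,0,0,0,0],[0.4,0,0,0,0,0,0],[0.4,0,0,0,0,0,0],[0.4,0,0,-1,0,0,0],[0.4,0,0,-3,0,0,0],[0.4,0,0,-3,0,0,0],[0.4,0,0,-3,0,0,0],[0.4,0,0,-3,0,0,0],[0.4,0,0,-2,0,0,0],[0.4,0,0,0,0,0,0]])

```text
clock: 9.8
position: [450.7, 257.9, 321.7]
ee_rot: [-0.621, 0.784, 0.0, 0.004]
contact_force: [-0.3, -0.2, 0.2]
gripper_width: 34.0
```

Run:
```python
from h import *
shot('top','top1.png'); d=shot('side','side1.png')
s=read_state(); print({k:np.round(v,3).tolist() for k,v in s.items()}, R.from_quat(s['ee_rot']).as_matrix().round(3).tolist())
a=cv2.imread('pics/top1.png')[90:250,290:480];b=cv2.imread('pics/side1.png')[100:260,210:400]
cv2.imwrite('pics/c3.png',cv2.resize(np.hstack([a,b]),None,fx=2.1,fy=2.1,interpolation=cv2.INTER_CUBIC))
```

```text
{'clock': 9.9, 'joints': [0.833, 0.153, -0.122, -0.001, -1.295, -1.065], 'joint_vel': [-0.0, 0.022, -0.033, -0.006, 0.002, 0.0], 'joint_efforts': [-0.007, -28.919, 20.361, 4.534, 0.007, 0.0], 'position': [449.267, 257.038, 317.636], 'ee_rot': [-0.621, 0.784, 0.0, 0.0], 'contact_force': [-0.951, 0.48, -1.114], 'wrist_torque': [-0.002, 0.009, -0.048], 'gripper_width': 34.334} [[-0.23, -0.973, 0.0], [-0.973, 0.23, 0.001], [-0.001, 0.0, -1.0]]
```

View pics/c3.png

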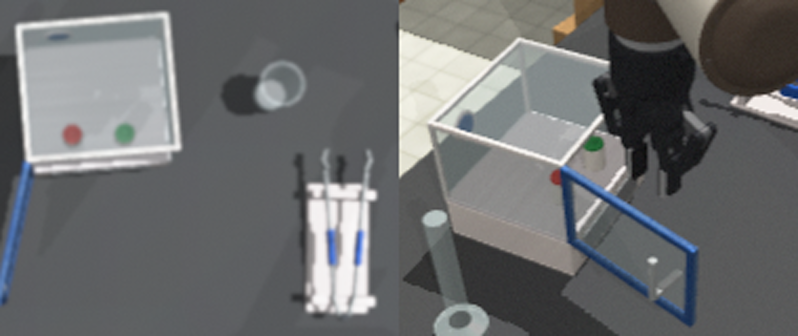

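The door stands open past square (about 1.88 rad), and the tongs are untouched. Now to the tongs.

Request:
servo_tool(rows=[[0.6,0,0,0,0,0,7.93],[0.8,0,0,0,0,0,7.93],[1,0,0,0,0,0,7.93],[1,0,0,0,0,0,7.93],[1,0,0,0,0,0,7.93],[1,0,0,0,0,0,7.93],[1,0,0,0,0,0,7.93],[1,0,0,0,0,0,7.93],[1,0,0,0,0,0,7.93],[1,0,0,0,0,0,7.93]])

```text
clock: 10.9
position: [449.0, 256.6, 315.7]
ee_rot: [0.025, 1.0, -0.001, -0.001]
contact_force: [0.1, 0.6, 0.1]
gripper_width: 85.6
```

Request:
servo_tool(rows=[[1,-0.6,-4.7,0,0,0,0],[1,-0.7,-4.7,0,0,0,0],[1,-0.7,-4.7,0,0,0,0],[1,-0.7,-4.7,0,0,0,0],[1,-0.7,-4.7,0,0,0,0],[1,-0.7,-4.7,0,0,0,0],[1,-0.7,-4.7,0,0,0,0],[1,-0.7,-4.7,0,0,0,0],[1,-0.7,-4.7,0,0,0,0],[1,-0.7,-4.7,0,0,0,0],[1,-0.7,-4.7,0,0,0,0],[1,-0.6,-4.7,0,0,0,0]])

```text
clock: 12.1
position: [505.6, -311.8, 315.6]
ee_rot: [0.022, 1.0, 0.001, -0.001]
contact_force: [1.2, 0.5, -0.2]
gripper_width: 85.3
```

Request:
servo_tool(rows=[[1,0,0,3,0,0,0],[1,0,0,3,0,0,0],[1,0,0,2,0,0,0],[1,0,0,0,0,0,0],[1,0,0,0,0,0,0]])

```text
clock: 12.6
position: [506.1, -310.1, 236.9]
ee_rot: [0.022, 1.0, -0.0, -0.001]
contact_force: [-0.0, -0.1, 1.3]
gripper_width: 85.5
```

Run:
```python
from h import *
d=shot('wrist','w2.png'); s=read_state(); print(s['position'],R.from_quat(s['ee_rot']).as_matrix().round(3).tolist())
im=cv2.imread('pics/w2.png')
hsv=cv2.cvtColor(im,cv2.COLOR_BGR2HSV)
m=cv2.inRange(hsv,(105,120,60),(125,255,255))
n,l,st,ce=cv2.connectedComponentsWithStats(m)
for i in range(1,n):
    if st[i,4]>200:
        ys,xs=np.where(l==i); r=cv2.minAreaRect(np.c_[xs,ys].astype(np.float32))
        print(st[i],ce[i],r,onz(d,*ce[i],58))
```

```text
[ 506.65248636 -310.22311946  237.99988908] [[-0.999, 0.044, 0.001], [0.044, 0.999, -0.001], [-0.001, -0.001, -1.0]]
[289 152   8  50 315] [292.31111111 176.35238095] ((292.3087158203125, 176.47341918945312), (6.418332099914551, 49.19439697265625), 2.2025980949401855) [ 500.04240595 -341.36326218   58.        ]
[328 152   9  49 267] [332.30337079 176.05243446] ((332.3487243652344, 176.13389587402344), (48.166259765625, 5.576294898986816), 85.36454010009766) [ 501.61482236 -297.37895719   58.        ]
[133 271  30  26 531] [147.70809793 283.3559322 ] ((148.0, 283.5000305175781), (20.57182502746582, 28.174455642700195), 63.43495178222656) [ 629.88145671 -533.13638289   58.        ]
[ 63 283  33  26 549] [ 78.95081967 295.20947177] ((78.9000015258789, 295.3000183105469), (19.230182647705078, 30.857738494873047), 63.43495178222656) [ 643.7978019  -625.38359956   58.        ]
```

View pics/w2.png

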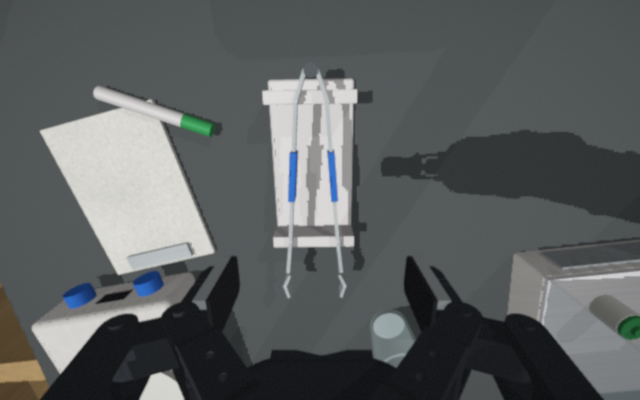

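Grips show at (292,176) and (332,176), giving a midpoint of about (501,-319), consistent with the top view (501,-317). Descend and squeeze to 47 mm.

Request:
servo_tool(rows=[[1,0.5,-0.9,2,0,0,-0.8],[1,0,0,3,0,0,0],[1,0,0,3,0,0,0],[1,0,0,3,0,0,0],[1,0,0,3,0,0,0],[1,0,0,3,0,0,0],[1,0,0,1.5,0,0,0],[1,0,0,1.2,0,0,0],[1,0,0,0,0,0,0],[1,0,0,0,0,0,0]])

```text
clock: 13.65
position: [501.9, -319.1, 41.5]
ee_rot: [0.015, 1.0, -0.0, 0.001]
contact_force: [-1.2, 0.3, 0.3]
gripper_width: 85.3
```

Request:
servo_tool(rows=[[0.8,0,0,0,0,0,0],[0.7,0,0,0,0,0,0],[0.62,0,0,0,0,0,0],[0.58,0,0,0,0,0,0],[0.55,0,0,0,0,0,0],[0.55,0,0,0,0,0,0],[0.55,0,0,0,0,0,0],[0.55,0,0,0,0,0,0],[0.55,0,0,0,0,0,0]])

```text
clock: 14.55
position: [502.1, -319.4, 42.4]
ee_rot: [0.015, 1.0, -0.001, 0.002]
contact_force: [-0.6, 0.5, 6.7]
gripper_width: 47.3
```

Request:
servo_tool(rows=[[0.55,0,0,-0.5,0,0,0],[0.55,0,0,-1,0,0,0],[0.55,0,0,-1,0,0,0],[0.55,0,0,-1.5,0,0,0],[0.55,0,0,-2,0,0,0],[0.55,0,0,-2,0,0,0],[0.55,0,0,-2,0,0,0],[0.55,0,0,-2,0,0,0],[0.55,0,0,-2,0,0,0],[0.55,0,0,0,0,0,0],[0.55,0,0,0,0,0,0]])

```text
clock: 15.65
position: [500.5, -318.5, 180.3]
ee_rot: [0.016, 1.0, 0.0, 0.0]
contact_force: [0.5, 0.1, -2.2]
gripper_width: 47.0
```

Run:
```python
from h import *
d=shot('side','side2.png'); w=shot('wrist','w3.png');s=read_state(); print({k:np.round(s[k],3).tolist() for k in('position','contact_force','gripper_width','wrist_torque')})
a=cv2.imread('pics/side2.png')[60:260,300:500]
b=cv2.resize(cv2.imread('pics/w3.png'),None,fx=.625,fy=.625)
c=np.zeros((400,800,3),np.uint8); c[:,:400]=cv2.resize(a,(400,400)); c[:250,400:]=b
cv2.imwrite('pics/c4.png',c)
```

```text
{'position': [499.966, -318.402, 178.987], 'contact_force': [-0.17, 0.608, -1.612], 'gripper_width': 46.571, 'wrist_torque': [0.02, 0.001, 0.003]}
```

View pics/c4.png

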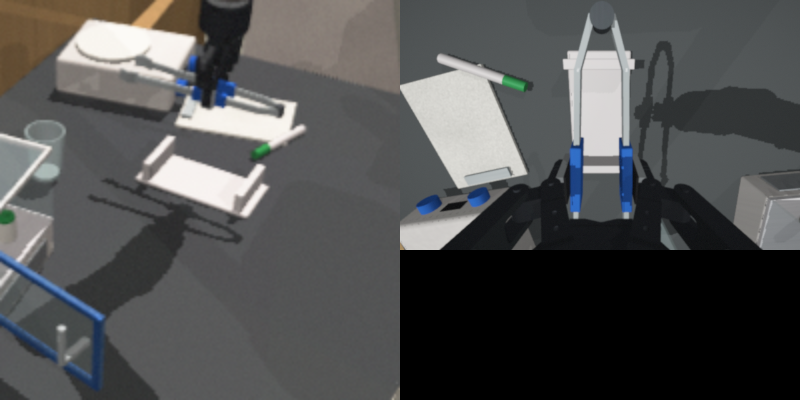

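The tongs are held level, jaws forward, with the rest left standing. I'll back off, turn to the cabinet's yaw, and go to in front of the red pot.

Request:
servo_tool(rows=[[0.55,0.6,0,0,0,0,-1.0],[0.55,1.2,0,0,0,0,-1.3],[0.55,1.5,0,0,0,0,-1.3],[0.55,1.5,0,0,0,0,-1.3],[0.55,0.9,0,0,0,0,-1.3],[0.55,0.5,0,0,0,0,0],[0.55,0,0.5,0,0,0,0],[0.55,-0.1,1.2,0,0,0,0],[0.55,-0.2,2,0,0,0,0],[0.55,-0.2,2.4,0,0,0,0],[0.55,-0.2,2.4,0,0,0,0],[0.55,-0.2,2.4,0,0,0,0]])

```text
clock: 16.95
position: [439.8, -208.8, 180.3]
ee_rot: [-0.039, 0.999, 0.0, 0.0]
contact_force: [0.6, -0.3, -1.3]
gripper_width: 46.8
```

Request:
servo_tool(rows=[[0.55,-0.2,2.6,0,0,0,0],[0.55,-0.2,2.6,0,0,0,0],[0.55,-0.2,2.6,0,0,0,0],[0.55,-0.2,2.6,0,0,0,0],[0.55,-0.2,2.6,0,0,0,0],[0.55,-0.2,2.6,0,0,0,0],[0.55,-0.2,2.6,0,0,0,0],[0.55,-0.2,2.6,0,0,0,0],[0.55,-0.2,2.6,0,0,0,0],[0.55,-0.2,2.2,0,0,0,0],[0.55,-0.1,1.6,0,0,0,0],[0.55,0,0.8,0,0,0,0]])

```text
clock: 18.15
position: [438.7, 72.2, 180.4]
ee_rot: [-0.04, 0.999, 0.0, 0.0]
contact_force: [-0.2, -0.8, -0.9]
gripper_width: 47.4
```

Request:
servo_tool(rows=[[0.55,0,0.6,0.5,0,0,0],[0.55,0,0,1.2,0,0,0],[0.55,0,0,1.6,0,0,0],[0.55,0,0,2,0,0,0],[0.55,0,0,2,0,0,0],[0.55,0,0,1.4,0,0,0],[0.55,0,0,0.8,0,0,0],[0.55,0,0,0,0,0,0],[0.55,0,0,0,0,0,0]])

```text
clock: 19.05
position: [438.6, 76.2, 85.6]
ee_rot: [-0.039, 0.999, 0.0, 0.0]
contact_force: [0.5, 0.8, -0.4]
gripper_width: 47.1
```

Run:
```python
from h import *
t=shot('top','top3.png'); d=shot('side','side3.png');s=read_state(); print({k:np.round(s[k],3).tolist() for k in('position','ee_rot','contact_force','gripper_width')})
Rm=R.from_quat(s['ee_rot']).as_matrix(); p=np.array(s['position']); f=-Rm[:,0]
g=p+[0,0,8]; print('pred jaw',g+140*f, 'fwd',f)
for n,c,(x,y) in(('top',t,(290,120)),('side',d,(240,130))): print(n,'jaw',proj(c,g+140*f),proj(c,g+156*f))
a=cv2.imread('pics/top3.png')[120:220,290:390];b=cv2.imread('pics/side3.png')[130:230,240:340]
cv2.imwrite('pics/c5.png',cv2.resize(np.hstack([a,b]),None,fx=4,fy=4,interpolation=cv2.INTER_CUBIC))
```

```text
{'position': [438.864, 76.422, 86.046], 'ee_rot': [-0.039, 0.999, 0.0, 0.001], 'contact_force': [-0.069, -0.44, -1.039], 'gripper_width': 47.121}
pred jaw [578.4454658   87.24240927  94.28277896] fwd [0.99700752 0.07728622 0.00168808]
top jaw [331.89129233 183.98409453] [331.47542388 179.07817634]
side jaw [320.36958814 194.43811776] [315.25467232 192.78913186]
```

View pics/c5.png

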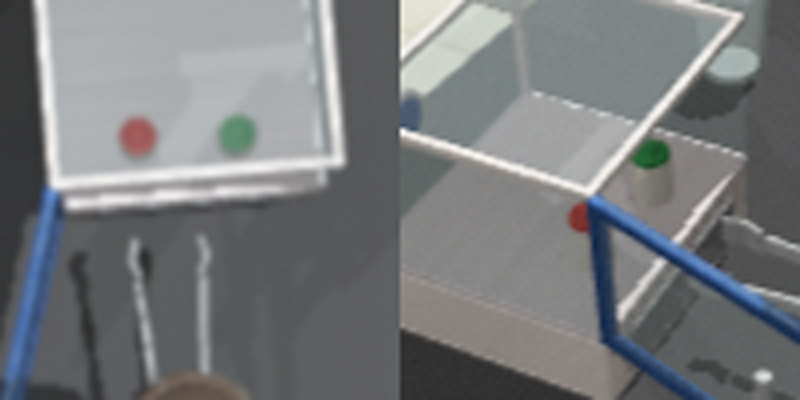

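Jaw tips in the top view sit at about (331.8,179.1), matching the predicted (331.5,179.1), and the red lid is at (324,154). I'll check the jaw height in the side view, then shift left.

Request:
servo_tool(rows=[[0.55,0,0.5,0.1,0,0,0],[0.55,0,0.8,0.1,0,0,0],[0.55,0,0.4,0,0,0,0],[0.55,0,0,0,0,0,0],[0.55,0,0,0,0,0,0]])

```text
clock: 19.65
position: [436.9, 93.4, 83.3]
ee_rot: [-0.039, 0.999, -0.0, -0.0]
contact_force: [-0.5, -1.2, -1.7]
gripper_width: 47.0
```

Run:
```python
from h import *
d=get_image('side'); f=np.array([.997,.0773,.0017]); l=np.array([-.0773,.997,0])
J=np.array([578.4,87.2,94.3])
for z in(-20,-10,0,10,20): print(z,np.round(proj(d,J+16*f-33*l+[0,0,z]),1))
t=get_image('top'); print(onz(t,324,153.9,117),onz(t,331.8,179.1,104), onz(t,348.8,153.3,117))
s=read_state(); print(s['position'])
```

```text
-20 [320.7 190.9]
-10 [320.6 188.3]
0 [320.5 185.7]
10 [320.4 183. ]
20 [320.4 180.4]
[673.19509954 112.13413299 117.        ] [593.35918611  87.56916269 104.        ] [674.58718973  32.83258212 117.        ]
[436.89236565  93.13055918  83.31510473]
```

Request:
servo_tool(rows=[[0.55,-0.5,0,0,0,0,0],[0.55,-1,0,0,0,0,0],[0.55,-1,0,0,0,0,0],[0.55,-1,0,0,0,0,0],[0.55,-1,0,0,0,0,0],[0.55,-0.5,0,0,0,0,0],[0.55,0,0,0,0,0,0],[0.55,0,0,0,0,0,0]])

```text
clock: 20.55
position: [486.5, 96.7, 83.1]
ee_rot: [-0.038, 0.999, -0.0, -0.0]
contact_force: [-0.2, 0.3, -0.9]
gripper_width: 47.3
```

Run:
```python
from h import *
t=shot('top','top4.png'); s=read_state(); print({k:np.round(s[k],3).tolist() for k in('position','ee_rot','contact_force','gripper_width')})
a=cv2.imread('pics/top4.png')[125:195,300:380]
cv2.imwrite('pics/c6.png',cv2.resize(a,None,fx=7,fy=7,interpolation=cv2.INTER_CUBIC))
```

```text
{'position': [486.354, 96.765, 83.138], 'ee_rot': [-0.039, 0.999, -0.0, -0.0], 'contact_force': [-0.645, -1.09, -1.578], 'gripper_width': 47.365}
```

View pics/c6.png

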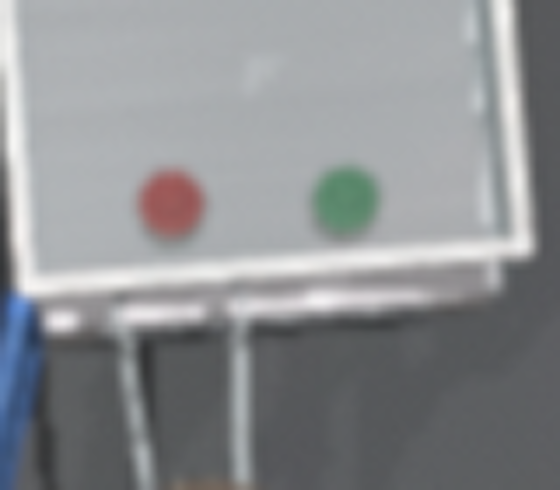

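The arms at (124,320) and (238,320) project forward (yaw 0.077) onto the lid at (171,203). Aligned, so I continue 5 cm in and then clamp.

Request:
servo_tool(rows=[[0.55,-0.5,0,0,0,0,0],[0.55,-1,0,0,0,0,0],[0.55,-1,0,0,0,0,0],[0.55,-1,0,0,0,0,0],[0.55,-1,0,0,0,0,0],[0.55,-0.5,0,0,0,0,0],[0.55,0,0,0,0,0,0],[0.55,0,0,0,0,0,0]])

```text
clock: 21.4
position: [536.3, 100.7, 83.1]
ee_rot: [-0.038, 0.999, -0.0, -0.0]
contact_force: [-0.6, -0.0, -1.8]
gripper_width: 46.9
```

Run:
```python
from h import *
t=shot('top','top5.png'); d=shot('side','side5.png'); s=read_state(); print({k:np.round(s[k],3).tolist() for k in('position','ee_rot','contact_force','gripper_width')})
a=cv2.imread('pics/top5.png')[130:190,305:365];b=cv2.imread('pics/side5.png')[150:210,265:325]
cv2.imwrite('pics/c7.png',cv2.resize(np.hstack([a,b]),None,fx=6.6,fy=6.6,interpolation=cv2.INTER_CUBIC))
```

```text
{'position': [536.167, 100.668, 83.206], 'ee_rot': [-0.039, 0.999, -0.0, -0.0], 'contact_force': [-0.29, 0.122, -1.885], 'gripper_width': 47.099}
```

View pics/c7.png

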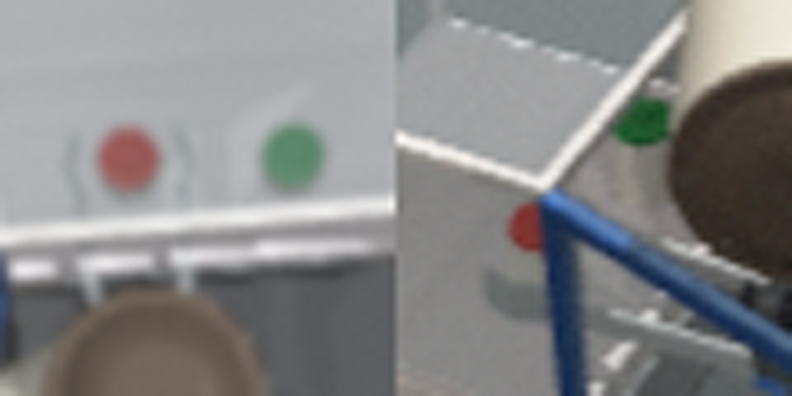

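The jaws' V apexes at (75,160) and (182,155) bracket the lid at (129,158), so it is centred. Clamping.

Request:
servo_tool(rows=[[0.52,0,0,0,0,0,0],[0.49,0,0,0,0,0,0],[0.46,0,0,0,0,0,0],[0.43,0,0,0,0,0,0],[0.4,0,0,0,0,0,0],[0.3,0,0,0,0,0,0],[0,0,0,0,0,0,0],[0,0,0,0,0,0,0],[0,0,0,0,0,0,0],[0,0,0,0,0,0,0],[0,0,0,0,0,0,0]])

```text
clock: 22.6
position: [536.6, 100.8, 83.3]
ee_rot: [-0.039, 0.999, -0.0, -0.0]
contact_force: [-1.0, -0.1, -0.2]
gripper_width: 35.0
```

Request:
servo_tool(rows=[[0,0,0,-0.3,0,0,0],[0,0,0,-0.6,0,0,0],[0,0,0,-0.8,0,0,0],[0,0,0,-0.5,0,0,0],[0,0,0,-0.3,0,0,0],[0,0,0,0,0,0,0]])

```text
clock: 23.2
position: [536.9, 101.0, 109.0]
ee_rot: [-0.039, 0.999, 0.0, 0.001]
contact_force: [0.1, 0.3, -1.9]
gripper_width: 34.9
```

Request:
servo_tool(rows=[[0,0.5,0,0,0,0,0],[0,1,0,0,0,0,0],[0,1.3,0,0,0,0,0],[0,1.3,0,0,0,0,0],[0,1.3,0,0,0,0,0],[0,1.3,0,0,0,0,0],[0,1.3,0,0,0,0,0],[0,1.3,0,0,0,0,0],[0,1.3,0,0,0,0,0],[0,1,0,0,0,0,0],[0,0.5,0,0,0,0,0],[0,0,0,0,0,0,0]])

```text
clock: 24.4
position: [415.5, 91.5, 108.5]
ee_rot: [-0.039, 0.999, 0.0, 0.0]
contact_force: [-0.2, 0.5, -2.2]
gripper_width: 35.0
```

Request:
servo_tool(rows=[[0,0,0,-0.5,0,0,0],[0,0,0,-1.2,0,0,0],[0,0,0,-2,0,0,0],[0,0,0,-2.4,0,0,0],[0,0,0,-2.4,0,0,0],[0,0,0,-2.4,0,0,0],[0,0,0,-2.4,0,0,0],[0,0,0,-2,0,0,0],[0,0,0,-1.5,0,0,0],[0,0,0,-1,0,0,0],[0,0,0,-0.5,0,0,0],[0,0,0,0,0,0,0]])

```text
clock: 25.6
position: [416.2, 91.6, 291.6]
ee_rot: [-0.039, 0.999, 0.0, 0.0]
contact_force: [0.1, -0.0, -1.6]
gripper_width: 34.8
```

Request:
servo_tool(rows=[[0,0,0,0,0,0,0],[0,0,0,0,0,0,0],[0,0,0,0,0,0,0],[0,0,0,0,0,0,0],[0,0,0,0,0,0,0]])

```text
clock: 26.1
position: [416.0, 91.5, 291.1]
ee_rot: [-0.039, 0.999, -0.0, -0.0]
contact_force: [-0.3, -0.4, -2.2]
gripper_width: 34.7
```

Run:
```python
from h import *
t=shot('top','top6.png'); d=shot('side','side6.png'); s=read_state(); print({k:np.round(s[k],3).tolist() for k in('clock','position','ee_rot','contact_force','gripper_width')})
Rm=R.from_quat(s['ee_rot']).as_matrix(); J=np.array(s['position'])+[0,0,8]-140*Rm[:,0]; print('jaw',J,'lid px',proj(t,J+[0,0,22]),proj(d,J+[0,0,20]),'bottom',proj(d,J-[0,0,22]))
a=cv2.imread('pics/top6.png')[80:260,280:480];b=cv2.imread('pics/side6.png')[70:250,210:410]
cv2.imwrite('pics/c8.png',cv2.resize(np.hstack([a,b]),None,fx=2,fy=2,interpolation=cv2.INTER_CUBIC))
```

```text
{'clock': 26.2, 'position': [416.005, 91.515, 291.236], 'ee_rot': [-0.039, 0.999, -0.0, -0.0], 'contact_force': [0.02, 0.074, -1.548], 'gripper_width': 34.854}
jaw [555.58723295 102.32545652 299.21681056] lid px [327.53696599 185.12366503] [323.21430835 131.89263879] bottom [323.52632845 146.28021661]
```

View pics/c8.png

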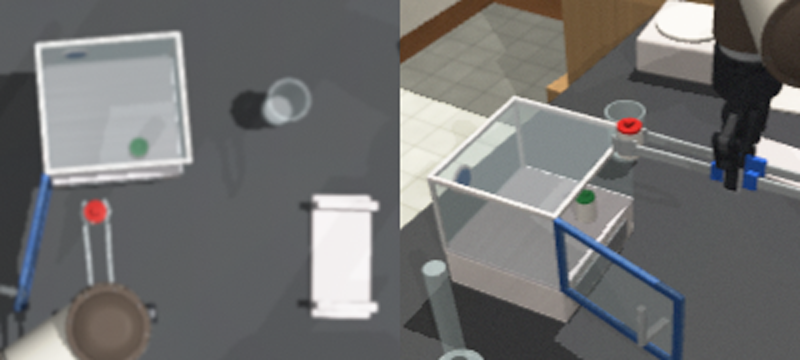

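The red-lidded pot is in the jaws, upright: lid at top crop (95,211) and side crop (628,126), close to the prediction. The green pot still stands on the shelf and the door is open. Handing in.

```bash
python3 -c "
from bench import *
print(job_done())"
```

```text
the job is handed in; nothing more can be done
None
```

The job is handed in. The red-lidded pot is out of the cabinet, held upright in the tongs, with its underside about 277 mm above the bench; the roof is at 200 mm.

- **Door:** I swung it by the steel handle to about 1.88 rad (past square), and the last pictures show it still open.
- **Tongs:** I took them from their rest at 47 mm, centred the jaws on the pot, and clamped it. The fingers stopped at 35 mm, against the 36 mm expected on a pot. I then lifted, withdrew and raised the pot.
- **Last checks at 26.2 s:** The grip was steady at 34.9 mm. The force readings at the end of each move stayed below about 13 N. The lid showed within a few pixels of where I predicted in both views.
- **Other things:** The green pot, the beaker, the cylinder and the empty tongs rest are standing in the last pictures. The tube rack and the reagent bottle were outside those crops and I did not check them again, but the arm never went near them.
- **Disagreements:** The first wrist view disagreed with the top view by up to about 10 mm on the tongs' position and 5 mm on the pot's. I used the top view, and the close-up looks before each grasp agreed with it.

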